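# Let the round bar drop into the lidded bin and ease the lid shut

### The job

The bin on the bench has two lanes, each with a paddle that lifts its lid; a round bar waits on one chute and a ball on the other. With the fingertips gently press the paddle of the bar's lane fully down, without forcing it against its stop, keep it down until the bar has rolled into the bin, then let the paddle come up slowly so that the lid settles fully shut without slamming, and move clear. Work only by the paddle: do not touch the lids, the bar or the ball with the robot, leave the ball waiting on its chute and leave the things standing round about where they are.

Things in the scene. Friction and masses are not known exactly. Their poses are not given: they have to be found in the camera images.
- drop_bin: Grey two-lane sheet-metal bin on a fixed stand whose height is set differently each time (0 to 40 mm). 226 mm wide (y), x -62 to +145 mm, top at z = 156 mm. Origin midway under its pockets, 65 mm below their underside. x runs from the paddles (negative x, near the robot) to the chutes, y left seen from the paddles, z up. Lane centres y = +55 (left), -55 mm (right).
- bar: Plain aluminium round bar offcut, 32 mm diameter, 70 mm long, about 0.15 kg, lying across one of the two chutes (either one). Origin at its centre; y is the bar's long axis. In the bin's frame its centre is at x = +86, z = 124 mm on the chute, and at z = 86 mm in the pocket.
- ball: Plain aluminium ball, 32 mm diameter, waiting on the other chute. Origin at its centre. It stays there.
- lid_left (a joint): Hinge of the left lane's lid, a steel plate 131 x 96 x 4 mm hinged on the bin's front wall (x = -60, z = 140 mm in the bin's frame); its far edge rises. rad: 0 shut, about 0.9 fully open, top edge then at about z = 245 mm in the bin's frame. About 0.2 kg; if its paddle is let go it falls shut hard in a fraction of a second; closing slower than about 1 rad/s is gentle.
- paddle_left (a joint): Pivot of the left paddle lever. rad: 0 at rest (up), 0.42 fully down on a hard stop (not to be pressed with over 25 N). Axis along the bin's y at x = -30, z = 55 mm in the bin's frame. A link rod raises the same lane's lid by about 2.2 times the paddle's angle. Pressing the pad takes 2 to 5 N, nearly constant; no spring, the lid's weight brings it up again.
- paddle_left_pad (a point): Middle of the top of the left paddle's ribbed black rubber pad, 30 mm (bin's x) by 28 mm (bin's y), where to press. At rest 127 mm from the pivot axis, at z = 93 mm in the bin's frame, tilted 0.25 rad (the end towards the robot is higher); fully down it has sunk about 52 mm. It moves with the lever in an arc about the pivot.
- pocket_left (a point): Middle of the inner floor of the left pocket, z = 70 mm in the bin's frame; the pocket is 116 mm (x) by about 103 mm (y), walls up to z = 135 mm, covered by the left lid.
- chute_left (a point): Middle of the lower edge of the left chute, z = 100 mm in the bin's frame. The chute, open above, rises from here away from the paddles at 15 degrees. A piece on it leans on the down-turned lip of the shut lid and rolls into the pocket by itself once that lid is up by about 0.3 rad.
- lid_right (a joint): Hinge of the right lane's lid, a steel plate 131 x 96 x 4 mm hinged on the bin's front wall (x = -60, z = 140 mm in the bin's frame); its far edge rises. rad: 0 shut, about 0.9 fully open, top edge then at about z = 245 mm in the bin's frame. About 0.2 kg; if its paddle is let go it falls shut hard in a fraction of a second; closing slower than about 1 rad/s is gentle.
- paddle_right (a joint): Pivot of the right paddle lever. rad: 0 at rest (up), 0.42 fully down on a hard stop (not to be pressed with over 25 N). Axis along the bin's y at x = -30, z = 55 mm in the bin's frame. A link rod raises the same lane's lid by about 2.2 times the paddle's angle. Pressing the pad takes 2 to 5 N, nearly constant; no spring, the lid's weight brings it up again.
- paddle_right_pad (a point): Middle of the top of the right paddle's ribbed black rubber pad, 30 mm (bin's x) by 28 mm (bin's y), where to press. At rest 127 mm from the pivot axis, at z = 93 mm in the bin's frame, tilted 0.25 rad (the end towards the robot is higher); fully down it has sunk about 52 mm. It moves with the lever in an arc about the pivot.
- pocket_right (a point): Middle of the inner floor of the right pocket, z = 70 mm in the bin's frame; the pocket is 116 mm (x) by about 103 mm (y), walls up to z = 135 mm, covered by the right lid.
- chute_right (a point): Middle of the lower edge of the right chute, z = 100 mm in the bin's frame. The chute, open above, rises from here away from the paddles at 15 degrees. A piece on it leans on the down-turned lip of the shut lid and rolls into the pocket by itself once that lid is up by about 0.3 rad.
- coupling: Dark grey pipe coupling standing on end, 52 mm diameter, 50 mm high, left of the bin. Bystander. Origin under its centre.
- tape_measure: Yellow tape measure, 38 x 78 x 64 mm, further left. Bystander. Origin under its centre.
- bolt: Hex bolt standing on its head, 25 mm wide, 60 mm high, left of the bin, beyond the coupling. Bystander. Origin under its centre.

How it is judged:
By the outcome, as a careful person would: the job done as asked, in the order asked, and still so for the second after the job is handed in, with the robot touching nothing.
It also fails if it takes over 40 s, if anything falls off the work surface, if the arm or the gripper's body presses on something with over 40 N, if the wrist force passes 120 N, or if a joint passes its speed limit or range.

### The arm

A 7-joint arm with a two-finger parallel gripper is mounted at the origin on the work surface; the furniture and walls round the work are solid. World frame = base frame: x ahead of the robot, y to its left, z up, the work surface at z = 0. Lengths are in m, angles in rad, forces in N, time in s.
With the tool pointing down it reaches from about 0.35 to 0.775 m from the base axis. Payload 3.1 kg.
Tool frame: the origin (TCP) lies at the very end of the fingers, on their centre line; the grasp point (between the pads) lies 19 mm behind it; z points along the fingers, y is the direction in which the jaws open and shut (so a half turn about z gives the same grasp; the last joint's range is limited). The gripper opens to 85 mm and grips with 20 to 120 N. Pads are 22 mm wide; open, the fingers measure 114 mm over their backs; the gripper's body (76 mm by 85 mm) begins 54 mm behind the grasp point. The pads swing forward as they close: fully open they stand 13 mm farther back than shut.
Start: joints at [-1.167, 0.311, 0.014, 1.512, -0.004, 1.319, -0.027], TCP at [0.237, 0.496, 0.231] pointing down, gripper open.
Joint ranges: [-2.7, 2.7], [-0.3, 1.91], [-1.27, 1.3], [0.12, 2.57], [-1.44, 4.58], [0.2, 2.03], [-3.05, 3.05]. Speed limits (rad/s): [2.79, 2.79, 3.14, 3.14, 3.14, 3.14, 3.14].

### API

Orientations are given as a unit quaternion [w, x, y, z].
In Python, from bench import get_state, camera, camera_info, hand_in gives the robot as it stands.
- The arm moves only by the tool arm_command, never from a script. Its argument "plan" is a list of rows, each an object with "delta_pos": the shift along the world's x, y, z in mm, a list of three; "yaw": the turn about the world's z in degrees. A call has 1 to 12 rows; each row shifts and turns the commanded pose from where the row before left it; what a row does not reach is not made up. A row lasts 1/8 s, in which the tool goes at most 62.5 mm and 10.7 degrees, less where a joint would pass 70% of its speed; a pose out of reach is approached as far as the arm can. A call is refused whole if a number of a shift passes 62.5 or a number of a turn 10.7, either way. A call with a gripper value outside its range is refused whole. "grip" is the closure, from 0 (fully open) to 1 (shut), set as the call begins (left out, the last holds). The fingers move at their own pace and stop on an object; "grip_force" is the grip in N (left out, the last holds). Time passes only in rows, so rows that do not move let the fingers close. It gives the time, the measured TCP pose, the force and the opening at its end, in the units of the state.
- get_state(): the state, without advancing time (a new reading comes with each control period).
- camera(name): name is "scene" or "top" or "wrist"; returns (picture, depth): 400x640x3 uint8, red, green, blue; 400x640 float32, m along the optical axis (not along the pixel's ray), 0 where there is no reading.
- camera_info(name): a dict with "fx", "fy", "cx", "cy" (pixels), "camera_from_world" (4x4, takes a point from world to camera coordinates). Camera axes: x right, y down, z forward; pixel columns grow to the right and rows downward; lengths in m; the calibration is good to about 2 mm. A picture is of the moment at which its call begins: read the wrist's pose just before it. camera_info takes no time and is no camera call; for the wrist camera it gives the pose at the moment of the call.
- hand_in(): hands the job in, once; it reports no verdict.
The state is a dict: "time": time; "joint_positions": joint angles; "dq": joint speeds; "joint_torque": joint torques, N m; "position": TCP position; "tcp_rot": TCP orientation; "force": force on the tool from outside, world axes, zero at the start; "wrist_torque": the same for the moment, N m; "opening": finger opening in m.
Only numpy, scipy, OpenCV 4.12 (cv2) and the standard library are available. Lean on these libraries where they do the work, as an engineer would, in place of code of your own. Each camera call takes 0.05 s, during which the arm holds its last target.

## Working session

There is one attempt and no reset: what is moved stays moved. The work goes in short steps, Python scripts to look and compute and a tool call to move; the robot and the scene stay as the last step left them, time stands still between calls to the robot, and variables do not carry over. Pictures are saved under pics/ and viewed, and the job is handed in when it is done.

Besides the shell and the picture viewer there is one more tool, called by a JSON object that holds its "op" and its "data". arm_command: Moves the arm, as the interface text tells. Its arguments: {"type":"object","properties":{"plan":{"type":"array","items":{"type":"object","properties":{"delta_pos":{"type":"array","items":{"type":"number"}},"yaw":{"type":"number"}}}},"grip":{"type":"number"},"grip_force":{"type":"number"}},"required":["plan"]}

```bash
mkdir -p pics
cat > h.py <<'E'
import numpy as np,cv2
from bench import get_state,camera,camera_info,hand_in
def snap(n,f):
    i=camera_info(n);p,d=camera(n);cv2.imwrite(f'pics/{f}.png',p[:,:,::-1]);np.savez(f'pics/{f}.npz',p=p,d=d,T=i['camera_from_world'],k=[i['fx'],i['fy'],i['cx'],i['cy']])
    return p,d
def world(f):
    z=np.load(f'pics/{f}.npz');d=z['d'];fx,fy,cx,cy=z['k'];v,u=np.mgrid[:400,:640]
    P=np.stack([(u-cx)/fx*d,(v-cy)/fy*d,d,np.ones_like(d)],-1)@np.linalg.inv(z['T']).T
    P=P[...,:3];P[d==0]=np.nan;return P,z['p']
E
python3 - <<'E'
from h import *
s=get_state();print(s)
snap('scene','s0');snap('top','t0')
E
```

```text
{'time': 0.0, 'joint_positions': array([-1.16671216,  0.31178119,  0.01397669,  1.51306937, -0.00442088,
        1.31920082, -0.0271927 ]), 'dq': array([-5.20753595e-04, -1.53643001e-03,  1.69957568e-03, -8.92638498e-05,
        1.08046761e-03,  7.04908726e-04, -5.58676115e-04]), 'joint_torque': array([-2.50398798e-04, -3.79920208e+01,  1.45967421e-01, -2.30588633e+01,
        1.22794716e-02,  1.37827048e-02,  6.44425441e-06]), 'position': array([0.23679865, 0.4955961 , 0.2301856 ]), 'tcp_rot': array([-2.31933676e-04,  2.21005388e-01,  9.75271831e-01, -1.19155663e-03]), 'force': array([ 0.49766408, -0.23547111, -0.35184802]), 'wrist_torque': array([ 0.00465636, -0.04335032, -0.03130272]), 'opening': 0.08530400829519802}
```

View pics/s0.png

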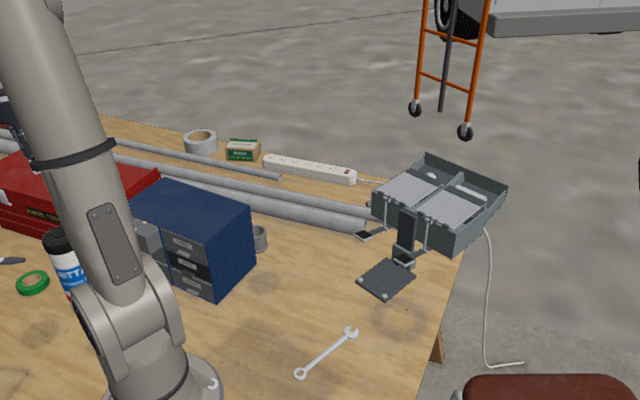

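View pics/t0.png

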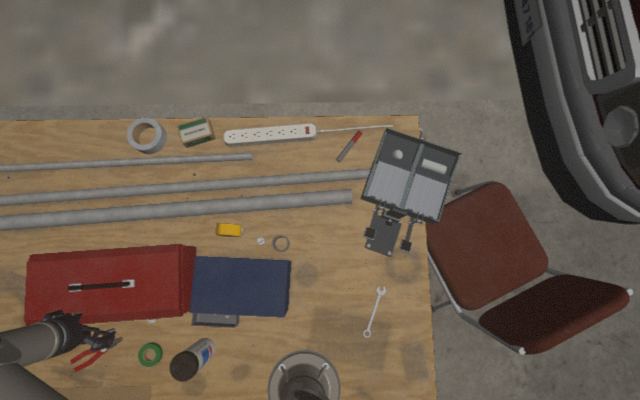

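The top view shows the ball on the left chute (398,155) and the bar on the right chute (434,166). The pads are at (370,232) for the left lane and (406,245) for the right. Next I'll measure these in 3D.

Run:
```python
from h import *
P,p=world('t0')
c=p[110:270,345:475];cv2.imwrite('pics/t0z.png',cv2.resize(c,None,fx=4.5,fy=3.7,interpolation=cv2.INTER_CUBIC)[:,:,::-1])
np.set_printoptions(precision=3,suppress=True)
for n,u,v in [('padL',370,232),('padR',406,245),('ball',398,155),('bar',434,166),('bench',340,250),('base',305,385),('cornBL',389,130),('cornBR',459,153),('cornFR',439,219),('cornFL',364,193)]:print(n,P[v,u])
print(camera_info('top'))
P,p=world('s0')
c=p[140:310,345:520];cv2.imwrite('pics/s0z.png',cv2.resize(c,None,fx=3.5,fy=3.5,interpolation=cv2.INTER_CUBIC)[:,:,::-1])
```

```text
padL [ 0.456 -0.199  0.117]
padR [ 0.417 -0.303  0.112]
ball [ 0.673 -0.283  0.161]
bar [ 0.639 -0.385  0.159]
bench [ 0.409 -0.119  0.001]
base [ 0.06  -0.007  0.164]
cornBL [ 0.745 -0.258  0.172]
cornBR [ 0.672 -0.453  0.178]
cornFR [ 0.534 -0.553 -0.319]
cornFL [ 0.565 -0.181  0.156]
{'fx': 370.81980679253746, 'fy': 370.81980679253746, 'cx': 318.92038545853774, 'cy': 198.3267189450078, 'camera_from_world': array([[-0.02 , -1.   ,  0.014, -0.044],
       [-0.987,  0.017, -0.16 ,  0.57 ],
       [ 0.159, -0.017, -0.987,  1.115],
       [ 0.   ,  0.   ,  0.   ,  1.   ]])}
```

View pics/t0z.png

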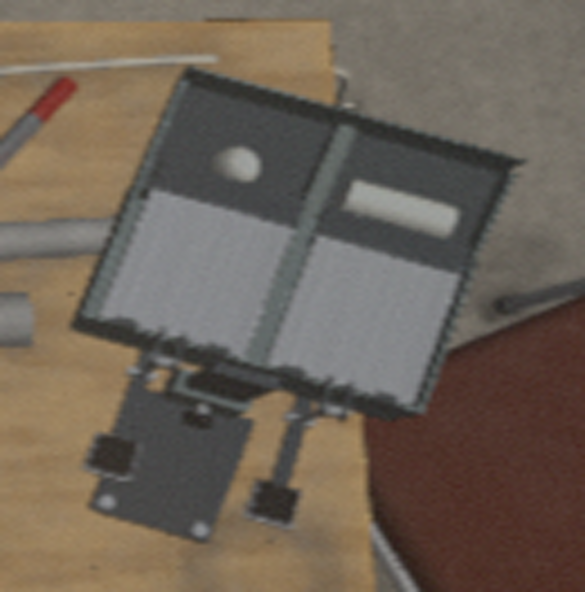

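View pics/s0z.png

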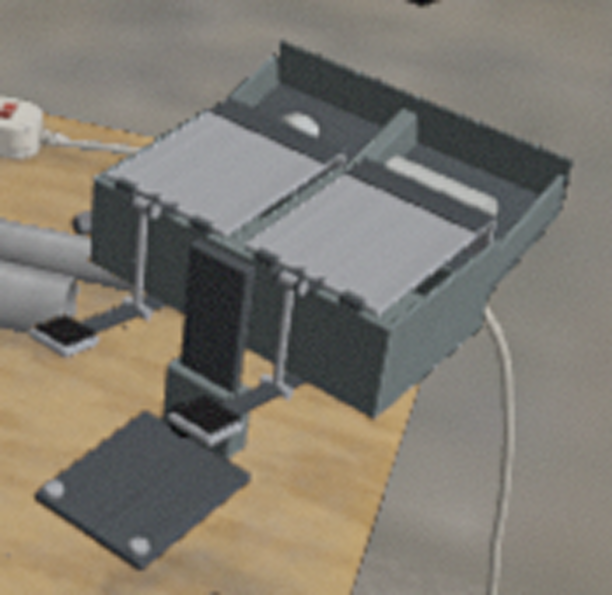

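Run:
```python
from h import *
np.set_printoptions(precision=4,suppress=True)
P,p=world('t0')
g=p.astype(int).sum(-1)
def cen(u0,u1,v0,v1,th,zl,zh,lo=True):
    m=np.zeros(g.shape,bool);m[v0:v1,u0:u1]=True
    m&=(g<th) if lo else (g>th)
    m&=(P[...,2]>zl)&(P[...,2]<zh)
    v,u=np.nonzero(m);Q=P[m]
    print(m.sum(),'uv',u.mean(),v.mean(),'med',np.median(Q,0),'mean',Q.mean(0),'min',Q.min(0),'max',Q.max(0))
cen(399,414,237,254,200,.08,.15)
cen(362,377,226,240,200,.08,.15)
cen(388,406,147,163,450,.12,.2,False)
cen(418,450,155,178,450,.12,.2,False)
# lids
for r in [(375,395,170,195),(415,435,185,210)]:
    Q=P[r[2]:r[3],r[0]:r[1]].reshape(-1,3);print('lid med',np.median(Q,0),Q[:,2].std())
print('bar pts');m=np.zeros(g.shape,bool);m[155:178,418:450]=True;m&=g>450;Q=P[m][:,:2]
print(np.linalg.svd(Q-Q.mean(0))[2])
# obstacle heights
for x0 in np.arange(.05,.85,.1):
  print(round(x0,2),[ (lambda s: round(float(np.nanmax(s)),2) if s.size else None)(P[(P[...,0]>x0)&(P[...,0]<x0+.1)&(P[...,1]>y0)&(P[...,1]<y0+.1)][:,2]) for y0 in np.arange(-.5,.6,.1)])
```

```text
78 uv 405.6666666666667 244.92307692307693 med [ 0.417  -0.3023  0.1135] mean [ 0.4172 -0.3019  0.1136] min [ 0.4024 -0.3158  0.1036] max [ 0.4318 -0.2862  0.1207]
76 uv 369.82894736842104 232.47368421052633 med [ 0.4548 -0.1994  0.1144] mean [ 0.4551 -0.1993  0.1143] min [ 0.4416 -0.2129  0.1073] max [ 0.4683 -0.1843  0.12  ]
21 uv 399.23809523809524 153.8095238095238 med [ 0.6768 -0.2866  0.1586] mean [ 0.6775 -0.2872  0.158 ] min [ 0.6711 -0.294   0.1495] max [ 0.6861 -0.28    0.1616]
97 uv 434.0927835051546 164.97938144329896 med [ 0.6421 -0.3852  0.1603] mean [ 0.6421 -0.3853  0.1604] min [ 0.6275 -0.4159  0.1555] max [ 0.6577 -0.3527  0.1658]
lid med [nan nan nan] nan
lid med [nan nan nan] nan
bar pts
[[ 0.3522  0.9359]
 [ 0.9359 -0.3522]]
0.05 [None, 0.01, 0.01, 0.01, 0.27, 0.28, 0.01, 0.2, 0.21, 0.03, 0.02]
0.15 [None, 0.01, 0.01, 0.01, 0.01, 0.18, 0.18, 0.2, 0.66, 0.64, 0.25]
0.25 [None, 0.01, 0.01, 0.01, 0.01, 0.18, 0.18, 0.18, 0.18, 0.61, 0.53]
0.35 [-0.32, 0.12, 0.12, 0.12, 0.01, 0.18, 0.18, 0.18, 0.18, 0.18, 0.18]
0.45 [0.16, 0.18, 0.18, 0.16, 0.04, 0.05, 0.05, 0.07, 0.05, 0.06, 0.05]
0.55 [0.17, 0.17, 0.17, 0.17, 0.05, 0.05, 0.05, 0.05, 0.05, 0.05, 0.05]
0.65 [0.18, 0.18, 0.18, 0.04, 0.04, 0.03, 0.03, 0.03, 0.03, 0.05, 0.05]
0.75 [-0.07, 0.01, 0.17, 0.03, 0.04, 0.04, 0.04, 0.05, 0.06, 0.05, 0.05]
```

The two methods agree: right pad at (0.417, -0.302, 0.113), bin yaw about -20°, stand height about +20 mm. The chests are up to 0.2 m high, so I'll travel at about 0.33 m with the gripper shut.

{"op": "arm_command", "data": {"plan": [{"delta_pos": [0, 0, 50]}, {"delta_pos": [0, 0, 50]}, {"delta_pos": [22, -44, 0], "yaw": 1}, {"delta_pos": [22, -44, 0], "yaw": 1}, {"delta_pos": [22, -44, 0], "yaw": 1}, {"delta_pos": [22, -44, 0], "yaw": 1}, {"delta_pos": [22, -44, 0], "yaw": 1}, {"delta_pos": [22, -44, 0]}, {"delta_pos": [22, -44, 0]}, {"delta_pos": [22, -44, 0]}, {"delta_pos": [22, -44, 0]}, {"delta_pos": [0, 0, 0]}], "grip": 1, "grip_force": 20}}

```text
invalid input
```

{"op": "arm_command", "data": {"plan": [{"delta_pos": [0, 0, 50], "yaw": 0}, {"delta_pos": [0, 0, 50], "yaw": 0}, {"delta_pos": [22, -44, 0], "yaw": 1}, {"delta_pos": [22, -44, 0], "yaw": 1}, {"delta_pos": [22, -44, 0], "yaw": 1}, {"delta_pos": [22, -44, 0], "yaw": 1}, {"delta_pos": [22, -44, 0], "yaw": 1}, {"delta_pos": [22, -44, 0], "yaw": 0}, {"delta_pos": [22, -44, 0], "yaw": 0}, {"delta_pos": [22, -44, 0], "yaw": 0}, {"delta_pos": [22, -44, 0], "yaw": 0}, {"delta_pos": [0, 0, 0], "yaw": 0}], "grip": 1.0, "grip_force": 20}}

```text
time: 1.6
position: [0.4363, 0.0952, 0.3311]
tcp_rot: [0.0, 0.183, 0.983, -0.001]
force: [-0.4, -0.3, -0.5]
opening: 0.0004
```

{"op": "arm_command", "data": {"plan": [{"delta_pos": [-2, -44, 0], "yaw": 0}, {"delta_pos": [-2, -44, 0], "yaw": 0}, {"delta_pos": [-2, -44, 0], "yaw": 0}, {"delta_pos": [-2, -44, -10], "yaw": 0}, {"delta_pos": [-2, -44, -15], "yaw": 0}, {"delta_pos": [-2, -44, -15], "yaw": 0}, {"delta_pos": [-2, -44, -15], "yaw": 0}, {"delta_pos": [-3, -44, -20], "yaw": 0}, {"delta_pos": [-2, -45, -20], "yaw": 0}, {"delta_pos": [0, 0, -30], "yaw": 0}, {"delta_pos": [0, 0, -30], "yaw": 0}, {"delta_pos": [0, 0, 0], "yaw": 0}]}}

```text
time: 3.1
position: [0.415, -0.2941, 0.1737]
tcp_rot: [-0.003, 0.178, 0.984, 0.002]
force: [0.4, 0.4, -0.2]
opening: 0.0
```

Run:
```python
from h import *
snap('scene','s1');snap('wrist','w1');snap('top','t1')
print(get_state()['position'],get_state()['joint_positions'])
p=cv2.imread('pics/s1.png');cv2.imwrite('pics/s1z.png',cv2.resize(p[130:310,310:520],None,fx=3.3,fy=3.3))
```

```text
[ 0.417165   -0.29665943  0.17742606] [-0.01659952  0.32681408  0.76774738  1.72433802 -0.24354859  1.1866784
  2.02994691]
```

View pics/s1z.png

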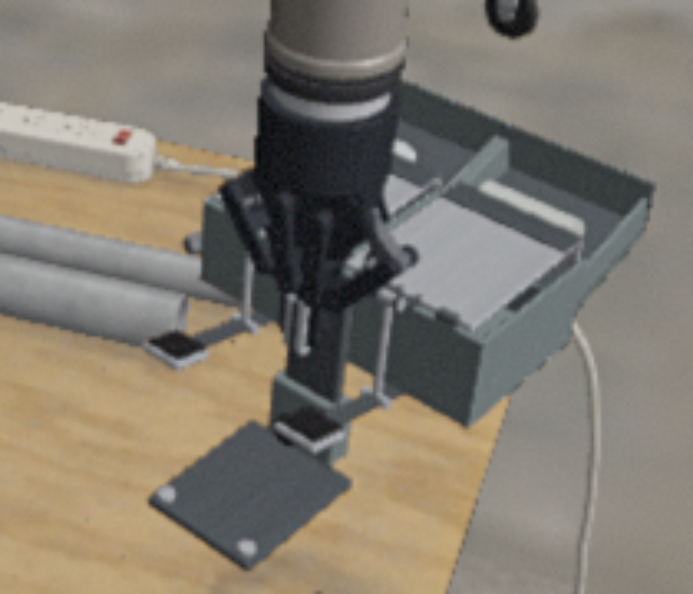

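View pics/w1.png

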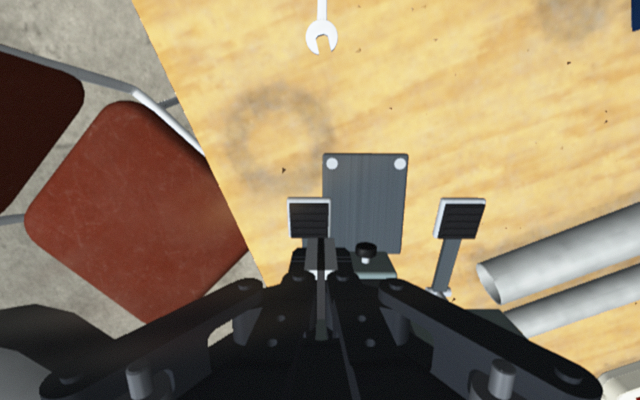

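The wrist view shows the right pad at about (308,218). I'll use it to refine the pad's position.

Run:
```python
from h import *
np.set_printoptions(precision=4,suppress=True)
P,p=world('w1');g=p.astype(int).sum(-1)
for (a,b,c,d) in [(290,328,202,236),(442,482,202,236)]:
    m=np.zeros(g.shape,bool);m[c:d,a:b]=True;m&=(P[...,2]>.09)&(P[...,2]<.14)
    Q=P[m];print(m.sum(),Q.mean(0),Q.min(0),Q.max(0))
    A=np.c_[Q[:,:2]-Q[:,:2].mean(0),np.ones(len(Q))];print(np.linalg.lstsq(A,Q[:,2],rcond=None)[0])
s=get_state();T=camera_info('wrist');
# where does TCP project
import sys
pt=T['camera_from_world']@np.r_[s['position'],1];print(s['position'],T['fx']*pt[0]/pt[2]+T['cx'],T['fy']*pt[1]/pt[2]+T['cy'],pt)
```

```text
1286 [ 0.4142 -0.3048  0.1142] [ 0.3981 -0.3238  0.1062] [ 0.4322 -0.2882  0.1188]
[-0.2069  0.0799  0.1142]
1299 [ 0.4518 -0.2026  0.1144] [ 0.4357 -0.2174  0.1096] [ 0.4703 -0.1866  0.1193]
[-0.1767  0.0845  0.1144]
[ 0.4172 -0.2967  0.1774] 322.60574701997047 253.49506129214433 [0.0011 0.0265 0.1545 1.    ]
```

{"op": "arm_command", "data": {"plan": [{"delta_pos": [-2, -7, -10], "yaw": 0}, {"delta_pos": [0, 0, -20], "yaw": 0}, {"delta_pos": [0, 0, -15], "yaw": 0}, {"delta_pos": [0, 0, 0], "yaw": 0}, {"delta_pos": [0, 0, 0], "yaw": 0}]}}

```text
time: 3.88
position: [0.4145, -0.3041, 0.1318]
tcp_rot: [0.0, 0.178, 0.984, -0.0]
force: [-0.2, -0.8, 0.0]
opening: -0.0001
```

Run:
```python
from h import *
s=get_state();print(s['time'],s['position'],s['force'])
snap('scene','s2');snap('wrist','w2')
p=cv2.imread('pics/s2.png');cv2.imwrite('pics/s2z.png',cv2.resize(p[130:310,310:520],None,fx=3.3,fy=3.3))
```

```text
3.875 [ 0.41446324 -0.30413632  0.1317845 ] [-0.20250244 -0.78214296  0.00543177]
```

View pics/s2z.png

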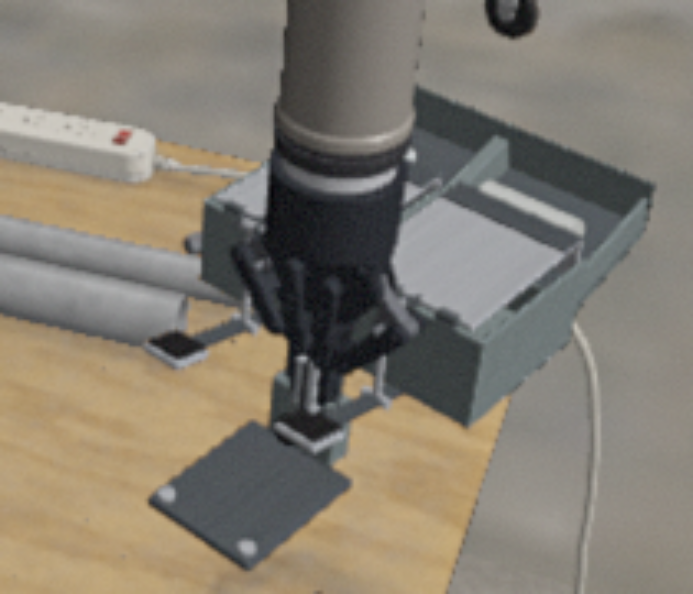

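View pics/w2.png

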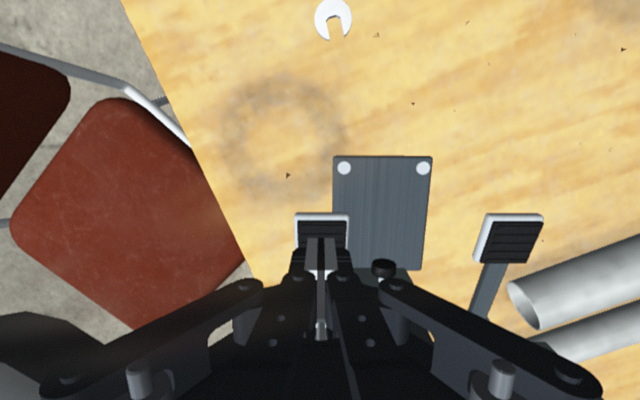

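The fingertips are centred above the right pad. I'll descend gently.

{"op": "arm_command", "data": {"plan": [{"delta_pos": [0, 0, -5], "yaw": 0}, {"delta_pos": [0, 0, -5], "yaw": 0}, {"delta_pos": [0, 0, -4], "yaw": 0}, {"delta_pos": [0, 0, -3], "yaw": 0}, {"delta_pos": [0, 0, -3], "yaw": 0}, {"delta_pos": [0, 0, 0], "yaw": 0}]}}

```text
time: 4.72
position: [0.414, -0.3038, 0.1111]
tcp_rot: [-0.0, 0.178, 0.984, -0.0]
force: [-1.0, 0.3, -0.2]
opening: -0.0002
```

{"op": "arm_command", "data": {"plan": [{"delta_pos": [0, 0, -3], "yaw": 0}, {"delta_pos": [0, 0, -3], "yaw": 0}, {"delta_pos": [0, 0, 0], "yaw": 0}]}}

```text
time: 5.1
position: [0.4141, -0.3038, 0.1049]
tcp_rot: [-0.0, 0.178, 0.984, -0.0]
force: [0.9, -0.4, 0.6]
opening: 0.0005
```

Run:
```python
from h import *
s=get_state();print(s['time'],s['position'],s['force'])
snap('scene','s3');snap('wrist','w3')
p=cv2.imread('pics/s3.png');cv2.imwrite('pics/s3z.png',cv2.resize(p[130:310,310:520],None,fx=3.3,fy=3.3))
```

```text
5.1 [ 0.4140974 -0.3037532  0.1049437] [ 0.91365852 -0.41092253  0.55209858]
```

View pics/s3z.png

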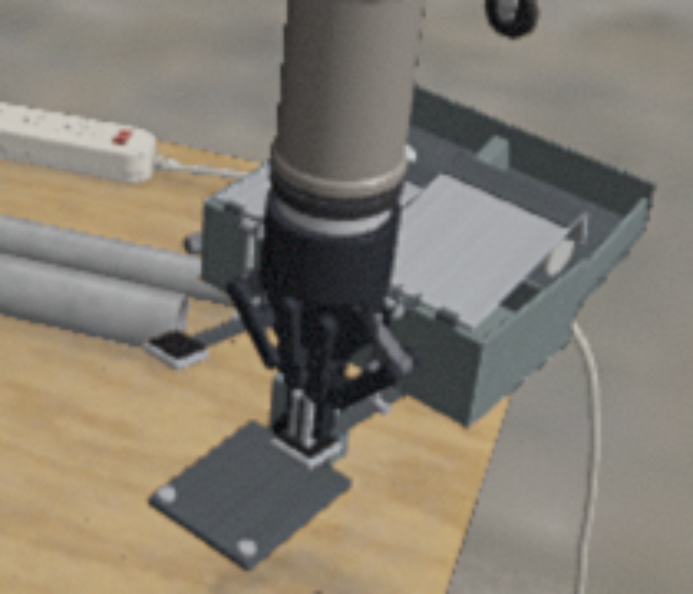

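View pics/w3.png

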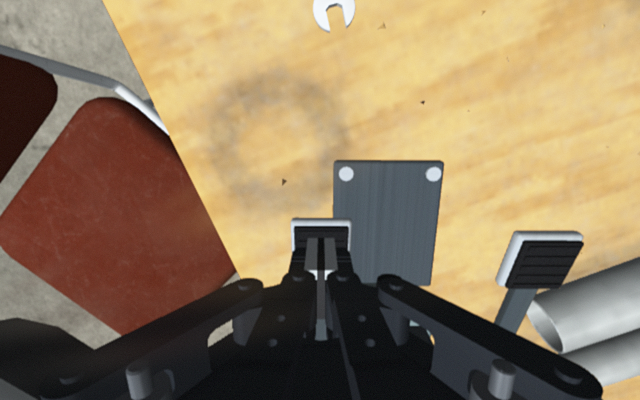

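The paddle is moving: the right lid has lifted a little and the left one is still shut. I'll continue toward the estimated stop at TCP z of about 0.064.

{"op": "arm_command", "data": {"plan": [{"delta_pos": [-1, 0.5, -5], "yaw": 0}, {"delta_pos": [-1, 0.5, -5], "yaw": 0}, {"delta_pos": [-1, 0.5, -5], "yaw": 0}, {"delta_pos": [-1, 0, -5], "yaw": 0}, {"delta_pos": [-1, 0.5, -5], "yaw": 0}, {"delta_pos": [0, 0, -4], "yaw": 0}, {"delta_pos": [0, 0, -3], "yaw": 0}, {"delta_pos": [0, 0, -2], "yaw": 0}, {"delta_pos": [0, 0, 0], "yaw": 0}]}}

```text
time: 6.32
position: [0.4088, -0.3015, 0.0711]
tcp_rot: [-0.0, 0.178, 0.984, 0.0]
force: [0.3, -0.5, 1.3]
opening: -0.0
```

{"op": "arm_command", "data": {"plan": [{"delta_pos": [0, 0, -1], "yaw": 0}, {"delta_pos": [0, 0, -1], "yaw": 0}, {"delta_pos": [0, 0, -1], "yaw": 0}, {"delta_pos": [0, 0, 0], "yaw": 0}]}}

```text
time: 6.82
position: [0.409, -0.3016, 0.0682]
tcp_rot: [-0.0, 0.178, 0.984, 0.0]
force: [-0.8, 0.3, 0.7]
opening: -0.0003
```

Run:
```python
from h import *
s=get_state();print(s['time'],s['position'],s['force'],s['joint_torque'])
snap('scene','s4');snap('wrist','w4')
p=cv2.imread('pics/s4.png');cv2.imwrite('pics/s4z.png',cv2.resize(p[130:310,310:520],None,fx=3.3,fy=3.3))
```

```text
6.825 [ 0.40896407 -0.30162161  0.06816088] [-0.76081908  0.25142285  0.69418442] [ 6.19098824e-02 -3.32034624e+01  6.47261426e+00 -1.77545303e+01
  3.93191027e-02 -2.75931536e-02  1.09800476e-03]
```

View pics/s4z.png

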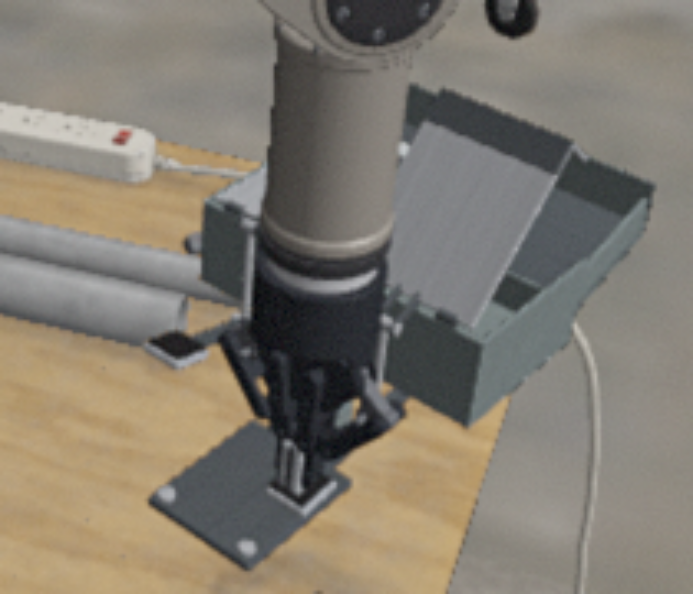

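View pics/w4.png

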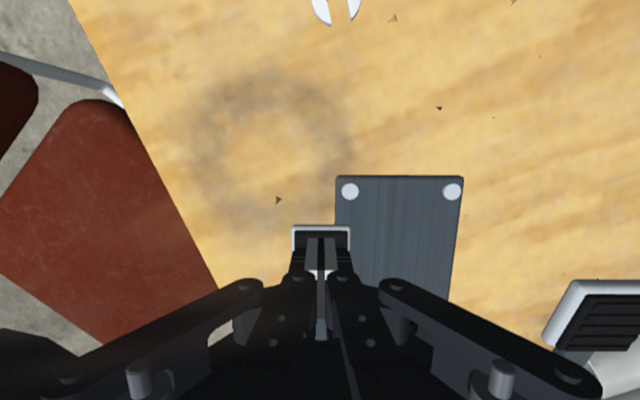

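The right lid is well up and the bar has left the chute. I'll measure the lid angle from depth.

```bash
cat > lid.py <<'E'
from h import *
import sys
def lid(f,box):
    P,_=world(f);a,b,c,d=box;Q=P[c:d,a:b].reshape(-1,3);Q=Q[~np.isnan(Q).any(1)]
    for _ in range(4):
        m=np.median(Q,0) if _==0 else Q.mean(0);n=np.linalg.svd(Q-m)[2][2];r=abs((Q-m)@n);Q=Q[r<max(.003,2*np.median(r))] 
    n*=np.sign(n[2]);print(f,len(Q),'n',n,'angle from vertical',np.arccos(n[2]),'med',Q.mean(0),'rms',r.std())
E
python3 - <<'E'
from lid import *
lid('s0',(425,455,195,220));lid('s4',(438,468,180,215))
P,_=world('w4');Q=P[228:246,296:348].reshape(-1,3);Q=Q[(Q[:,2]<.12)&(Q[:,2]>.03)];print(np.median(Q,0),np.percentile(Q[:,2],[5,50,95]))
E
```

```text
s0 611 n [0.00558162 0.00753145 0.99995606] angle from vertical 0.009374423270435516 med [ 0.54892154 -0.34028709  0.16459755] rms 0.000591772156789514
s4 911 n [-0.05747488 -0.99168821  0.11511355] angle from vertical 1.4554270204302269 med [ 0.53664433 -0.36534767  0.20345348] rms 0.007874709425287136
[ 0.39963026 -0.29869451  0.06576496] [0.06160562 0.06576496 0.07909783]
```

Run:
```python
from lid import *
np.set_printoptions(precision=3,suppress=True)
P,_=world('s4')
for v in range(170,224,6): print(v,[tuple(np.round(P[v,u],3)) for u in (438,448,458)])
lid('s4',(440,460,178,200))
```

```text
170 [(np.float64(0.582), np.float64(-0.319), np.float64(0.234)), (np.float64(0.578), np.float64(-0.34), np.float64(0.241)), (np.float64(0.57), np.float64(-0.361), np.float64(0.251))]
176 [(np.float64(0.567), np.float64(-0.323), np.float64(0.228)), (np.float64(0.569), np.float64(-0.344), np.float64(0.232)), (np.float64(0.566), np.float64(-0.364), np.float64(0.239))]
182 [(np.float64(0.56), np.float64(-0.326), np.float64(0.218)), (np.float64(0.556), np.float64(-0.347), np.float64(0.226)), (np.float64(0.557), np.float64(-0.367), np.float64(0.23))]
188 [(np.float64(0.547), np.float64(-0.33), np.float64(0.212)), (np.float64(0.548), np.float64(-0.35), np.float64(0.216)), (np.float64(0.546), np.float64(-0.37), np.float64(0.223))]
194 [(np.float64(0.542), np.float64(-0.333), np.float64(0.2)), (np.float64(0.539), np.float64(-0.353), np.float64(0.208)), (np.float64(0.538), np.float64(-0.373), np.float64(0.214))]
200 [(np.float64(0.533), np.float64(-0.336), np.float64(0.192)), (np.float64(0.528), np.float64(-0.357), np.float64(0.2)), (np.float64(0.53), np.float64(-0.376), np.float64(0.205))]
206 [(np.float64(0.521), np.float64(-0.34), np.float64(0.185)), (np.float64(0.519), np.float64(-0.36), np.float64(0.192)), (np.float64(0.521), np.float64(-0.379), np.float64(0.196))]
212 [(np.float64(0.512), np.float64(-0.343), np.float64(0.176)), (np.float64(0.512), np.float64(-0.363), np.float64(0.182)), (np.float64(0.512), np.float64(-0.382), np.float64(0.188))]
218 [(np.float64(0.5), np.float64(-0.347), np.float64(0.171)), (np.float64(0.502), np.float64(-0.366), np.float64(0.175)), (np.float64(0.503), np.float64(-0.386), np.float64(0.18))]
s4 404 n [-0.677  0.266  0.686] angle from vertical 0.8147938043949857 med [ 0.548 -0.354  0.216] rms 0.0007483697992109431
```

The lid is at 0.815 rad, so the paddle is at about 0.375 with about 5 mm left. I'll take small steps and watch the force.

{"op": "arm_command", "data": {"plan": [{"delta_pos": [0, 0, -1], "yaw": 0}, {"delta_pos": [0, 0, -1], "yaw": 0}, {"delta_pos": [0, 0, -0.5], "yaw": 0}, {"delta_pos": [0, 0, 0], "yaw": 0}]}}

```text
time: 7.42
position: [0.4091, -0.3017, 0.0657]
tcp_rot: [-0.0, 0.178, 0.984, 0.0]
force: [-0.9, 0.5, 1.5]
opening: -0.0001
```

Run:
```python
from lid import *
s=get_state();print(s['position'],s['force'],s['joint_torque'])
snap('scene','s5');lid('s5',(440,460,178,200))
```

```text
[ 0.40913575 -0.30169798  0.06574829] [-0.86172124  0.47997659  1.52442308] [ 1.16566422e-01 -3.33430445e+01  6.56878084e+00 -1.77234882e+01
  6.62779855e-02 -5.10660291e-02 -8.16757911e-04]
s5 407 n [-0.69314548  0.2776558   0.66517411] angle from vertical 0.8430693545957207 med [ 0.54447738 -0.35370063  0.21849618] rms 0.000745996401868521
```

{"op": "arm_command", "data": {"plan": [{"delta_pos": [0, 0, -0.5], "yaw": 0}, {"delta_pos": [0, 0, -0.5], "yaw": 0}, {"delta_pos": [0, 0, 0], "yaw": 0}]}}

```text
time: 7.85
position: [0.4092, -0.3017, 0.0648]
tcp_rot: [0.0, 0.178, 0.984, -0.0]
force: [1.0, 0.1, 1.8]
opening: 0.0002
```

{"op": "arm_command", "data": {"plan": [{"delta_pos": [0, 0, -0.5], "yaw": 0}, {"delta_pos": [0, 0, -0.5], "yaw": 0}, {"delta_pos": [0, 0, 0], "yaw": 0}]}}

```text
time: 8.22
position: [0.4093, -0.3017, 0.0638]
tcp_rot: [0.0, 0.178, 0.984, -0.0]
force: [0.5, 0.9, 0.9]
opening: -0.0
```

Run:
```python
from lid import *
s=get_state();print(s['position'],s['force'],s['joint_torque'])
snap('scene','s6');lid('s6',(440,460,178,200))
```

```text
[ 0.40931375 -0.30174716  0.06381074] [0.49411748 0.90549895 0.88115331] [ 2.55852453e-01 -3.33321977e+01  6.70708045e+00 -1.73640364e+01
  1.81340212e-01  7.98415462e-02 -1.91731997e-03]
s6 385 n [-0.73703401  0.27599699  0.61693316] angle from vertical 0.9059563971214083 med [ 0.54169925 -0.35443947  0.22005855] rms 0.0007491549409466136
```

{"op": "arm_command", "data": {"plan": [{"delta_pos": [0, 0, -0.5], "yaw": 0}, {"delta_pos": [0, 0, 0], "yaw": 0}]}}

```text
time: 8.52
position: [0.4093, -0.3018, 0.0633]
tcp_rot: [0.0, 0.178, 0.984, -0.0]
force: [1.3, 0.5, 1.5]
opening: -0.0001
```

Run:
```python
from lid import *
s=get_state();print(s['position'],s['force'],s['joint_torque'])
snap('scene','s7');lid('s7',(440,460,178,200));lid('s7',(436,462,175,203))
lid('s6',(436,462,175,203))
```

```text
[ 0.40925982 -0.30177596  0.063306  ] [1.29573006 0.47435672 1.52509011] [ 2.81735938e-01 -3.33115089e+01  6.72866866e+00 -1.72291857e+01
  2.10622628e-01  1.38873649e-01 -1.83344331e-03]
s7 394 n [-0.73819282  0.28784293  0.61009656] angle from vertical 0.9146138766325633 med [ 0.54139941 -0.35406671  0.22023167] rms 0.0007625768094293941
s7 647 n [-0.74013952  0.2823104   0.61032314] angle from vertical 0.9143278738248756 med [ 0.54181866 -0.35225442  0.21988215] rms 0.0007609580380301909
s6 640 n [-0.73808235  0.2771164   0.61517554] angle from vertical 0.9081877179478504 med [ 0.54194782 -0.35210896  0.21926515] rms 0.000749575383458732
```

{"op": "arm_command", "data": {"plan": [{"delta_pos": [0, 0, -0.5], "yaw": 0}, {"delta_pos": [0, 0, 0], "yaw": 0}]}}

```text
time: 8.82
position: [0.4092, -0.3018, 0.0628]
tcp_rot: [0.0, 0.178, 0.984, -0.0]
force: [0.2, 0.7, 0.8]
opening: 0.0001
```

Run:
```python
from lid import *
s=get_state();print(s['position'],s['force'],s['joint_torque'])
snap('scene','s8');lid('s8',(436,462,175,203))
```

```text
[ 0.40915573 -0.3017743   0.06280031] [0.17772003 0.69610465 0.77495366] [ 2.22436949e-01 -3.33481765e+01  6.67775139e+00 -1.72201645e+01
  1.86725669e-01  1.56676434e-01 -1.14691120e-03]
s8 663 n [-0.74595498  0.29424507  0.5974705 ] angle from vertical 0.9304533518970854 med [ 0.54086468 -0.35229985  0.22005409] rms 0.0007871528894910602
```

{"op": "arm_command", "data": {"plan": [{"delta_pos": [0, 0, -0.5], "yaw": 0}, {"delta_pos": [0, 0, 0], "yaw": 0}]}}

```text
time: 9.12
position: [0.4091, -0.3018, 0.0623]
tcp_rot: [-0.0, 0.178, 0.984, -0.0]
force: [0.4, 0.4, 1.2]
opening: 0.0
```

Run:
```python
from lid import *
s=get_state();print(s['position'],s['force'],s['joint_torque'])
snap('scene','s9');lid('s9',(436,462,175,203))
```

```text
[ 0.40906535 -0.30178706  0.06226533] [0.35640063 0.37564537 1.22842499] [ 1.82728283e-01 -3.33697915e+01  6.64159030e+00 -1.71859235e+01
  1.67867937e-01  1.77385909e-01 -4.84705270e-04]
s9 675 n [-0.74640106  0.29303811  0.59750658] angle from vertical 0.9304083618976247 med [ 0.540311   -0.35221256  0.22049364] rms 0.0007371906367304548
```

{"op": "arm_command", "data": {"plan": [{"delta_pos": [0, 0, -0.5], "yaw": 0}, {"delta_pos": [0, 0, 0], "yaw": 0}]}}

```text
time: 9.43
position: [0.4091, -0.3018, 0.062]
tcp_rot: [0.0, 0.178, 0.984, 0.0]
force: [0.3, 0.3, 3.5]
opening: -0.0001
```

Run:
```python
from lid import *
s=get_state();print(s['position'],s['force'],s['joint_torque'])
snap('scene','s10');lid('s10',(436,462,175,203))
```

```text
[ 0.40912601 -0.30178996  0.06197904] [0.26763732 0.2595717  3.45009627] [ 1.95930968e-01 -3.26870227e+01  6.47853971e+00 -1.69263911e+01
  1.30811194e-01  5.90484997e-03 -1.60642579e-03]
s10 667 n [-0.75187128  0.28040027  0.59671205] angle from vertical 0.9313988553871869 med [ 0.53993907 -0.35241849  0.22081221] rms 0.0007972348601526724
```

The force rose to 3.5 N and the last step moved only 0.3 of 0.5 mm, so the paddle is on its stop with light pressure. Now I'll check that the bar is in the pocket.

Run:
```python
from h import *
snap('top','t10')
p=cv2.imread('pics/t10.png');q=cv2.imread('pics/s10.png')
a=cv2.resize(p[110:270,345:475],(520,590),interpolation=cv2.INTER_CUBIC)[:,:390]
b=cv2.resize(q[140:260,400:520],(400,590),interpolation=cv2.INTER_CUBIC)
cv2.imwrite('pics/c10.png',np.hstack([a,b]))
```

```text
(no output)
```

View pics/c10.png

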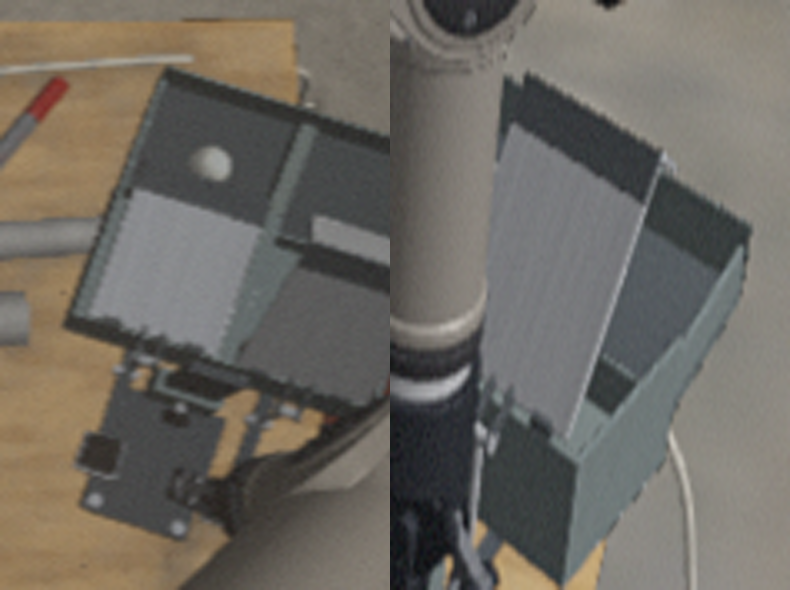

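The ball is still on the left chute. Something bright shows at (345,235) beyond the open lid, so I'll look at it more closely.

Run:
```python
from h import *
np.set_printoptions(precision=3,suppress=True)
p=cv2.imread('pics/t10.png');cv2.imwrite('pics/c11.png',cv2.resize(p[110:230,380:480],(600,590),interpolation=cv2.INTER_CUBIC))
P,_=world('t10')
for v in range(164,186,2):print(v,[tuple(map(float,np.round(P[v,u],3))) for u in (424,430,436,442)],p[v,430])
```

```text
164 [(0.653, -0.366, 0.131), (0.653, -0.384, 0.129), (0.652, -0.401, 0.132), (0.652, -0.418, 0.133)] [72 72 68]
166 [(0.647, -0.366, 0.129), (0.647, -0.384, 0.128), (0.646, -0.401, 0.131), (0.644, -0.416, 0.137)] [73 74 69]
168 [(0.641, -0.366, 0.128), (0.641, -0.383, 0.128), (0.641, -0.402, 0.127), (0.64, -0.419, 0.129)] [72 70 68]
170 [(0.605, -0.326, 0.256), (0.635, -0.384, 0.126), (0.635, -0.401, 0.127), (0.634, -0.418, 0.129)] [108 107 104]
172 [(0.599, -0.324, 0.261), (0.6, -0.342, 0.253), (0.629, -0.401, 0.127), (0.628, -0.418, 0.129)] [128 130 128]
174 [(0.592, -0.322, 0.265), (0.593, -0.339, 0.262), (0.594, -0.356, 0.256), (0.622, -0.417, 0.131)] [130 130 128]
176 [(0.586, -0.32, 0.27), (0.587, -0.337, 0.266), (0.588, -0.355, 0.257), (0.589, -0.372, 0.253)] [129 131 129]
178 [(0.582, -0.321, 0.265), (0.581, -0.336, 0.268), (0.581, -0.351, 0.27), (0.582, -0.37, 0.259)] [69 68 67]
180 [(0.578, -0.323, 0.258), (0.577, -0.337, 0.264), (0.576, -0.351, 0.268), (0.576, -0.368, 0.264)] [50 50 51]
182 [(0.574, -0.325, 0.252), (0.573, -0.339, 0.257), (0.571, -0.351, 0.265), (0.57, -0.366, 0.267)] [52 54 54]
184 [(0.57, -0.326, 0.246), (0.568, -0.339, 0.255), (0.567, -0.353, 0.26), (0.565, -0.366, 0.266)] [52 49 48]
```

View pics/c11.png

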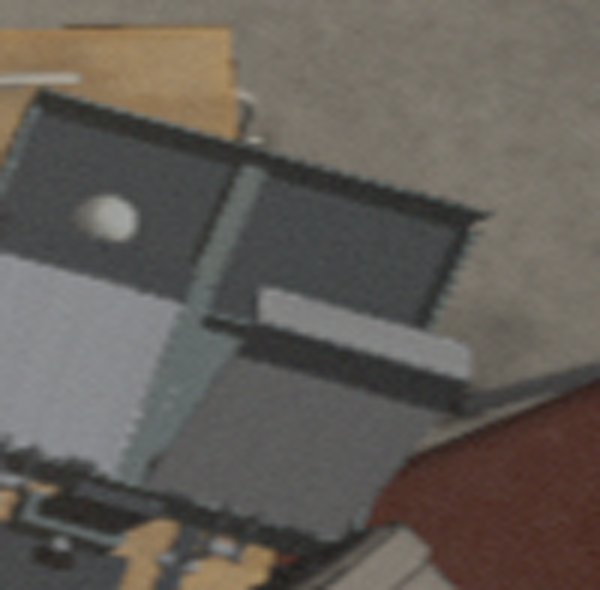

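The bright strip is the raised lid's lip, at z of about 0.26 m. The right chute is empty, so the bar is in the pocket. Now I'll raise slowly, at about 0.3 rad/s of lid.

{"op": "arm_command", "data": {"plan": [{"delta_pos": [0, 0, 1], "yaw": 0}, {"delta_pos": [0, 0, 2], "yaw": 0}, {"delta_pos": [0, 0, 2], "yaw": 0}, {"delta_pos": [0, 0, 2], "yaw": 0}, {"delta_pos": [0, 0, 2], "yaw": 0}, {"delta_pos": [0, 0, 2], "yaw": 0}, {"delta_pos": [0, 0, 2], "yaw": 0}, {"delta_pos": [0, 0, 2], "yaw": 0}, {"delta_pos": [0, 0, 2], "yaw": 0}, {"delta_pos": [0, 0, 2], "yaw": 0}, {"delta_pos": [0, 0, 2], "yaw": 0}, {"delta_pos": [0, 0, 2], "yaw": 0}]}}

```text
time: 11.02
position: [0.4093, -0.3018, 0.085]
tcp_rot: [0.0, 0.178, 0.984, -0.0]
force: [-0.8, -0.9, 1.6]
opening: -0.0003
```

{"op": "arm_command", "data": {"plan": [{"delta_pos": [0.5, 0, 2], "yaw": 0}, {"delta_pos": [0.5, 0, 2], "yaw": 0}, {"delta_pos": [0.5, 0, 2], "yaw": 0}, {"delta_pos": [0.5, -0.5, 2], "yaw": 0}, {"delta_pos": [0.5, 0, 2], "yaw": 0}, {"delta_pos": [0.5, -0.5, 2], "yaw": 0}, {"delta_pos": [0.5, 0, 2], "yaw": 0}, {"delta_pos": [0.5, -0.5, 2], "yaw": 0}, {"delta_pos": [0.5, 0, 2], "yaw": 0}, {"delta_pos": [0.5, -0.5, 1.5], "yaw": 0}, {"delta_pos": [0, 0, 1.5], "yaw": 0}, {"delta_pos": [0, 0, 0], "yaw": 0}]}}

```text
time: 12.52
position: [0.4146, -0.3037, 0.1061]
tcp_rot: [0.001, 0.178, 0.984, -0.0]
force: [-0.1, 1.9, 1.9]
opening: 0.0004
```

Run:
```python
from lid import *
s=get_state();print(s['time'],s['position'],s['force'])
snap('scene','s12');lid('s12',(440,460,195,215))
q=cv2.imread('pics/s12.png');cv2.imwrite('pics/s12z.png',cv2.resize(q[130:310,310:520],None,fx=3.3,fy=3.3))
```

```text
12.525 [ 0.41463032 -0.30372513  0.10606735] [-0.06579289  1.9033371   1.87011133]
s12 390 n [-0.14634879  0.05611754  0.98764004] angle from vertical 0.15738807658895998 med [ 0.55219077 -0.35830867  0.17371978] rms 0.0006868694679751758
```

View pics/s12z.png

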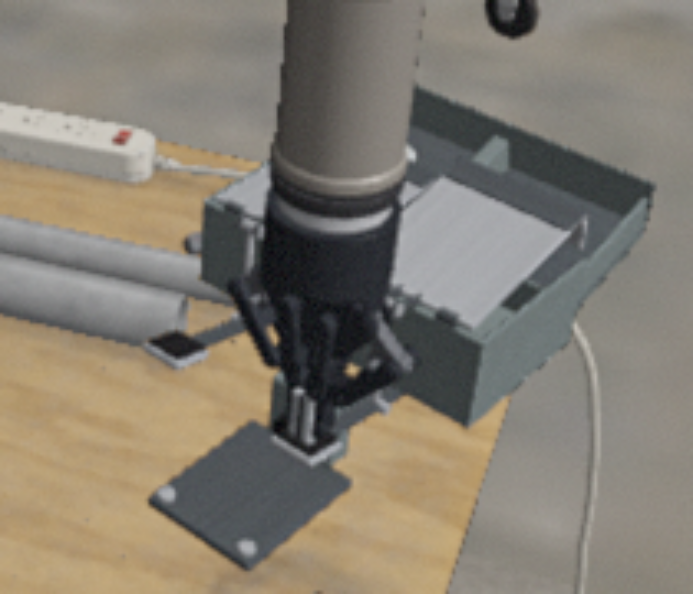

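The lid has followed the paddle to 0.157 rad and the chute is empty. I'll finish the last 10 mm at 1 mm per row, then lift off.

{"op": "arm_command", "data": {"plan": [{"delta_pos": [0, 0, 1], "yaw": 0}, {"delta_pos": [0, 0, 1], "yaw": 0}, {"delta_pos": [0, 0, 1], "yaw": 0}, {"delta_pos": [0, 0, 1], "yaw": 0}, {"delta_pos": [0, 0, 1], "yaw": 0}, {"delta_pos": [0, 0, 1], "yaw": 0}, {"delta_pos": [0, 0, 1], "yaw": 0}, {"delta_pos": [0, 0, 1], "yaw": 0}, {"delta_pos": [0, 0, 1], "yaw": 0}, {"delta_pos": [0, 0, 1], "yaw": 0}, {"delta_pos": [0, 0, 1], "yaw": 0}, {"delta_pos": [0, 0, 1], "yaw": 0}]}}

```text
time: 14.08
position: [0.413, -0.303, 0.1173]
tcp_rot: [-0.001, 0.178, 0.984, 0.001]
force: [-0.1, -0.3, -0.5]
opening: -0.0
```

{"op": "arm_command", "data": {"plan": [{"delta_pos": [0, 0, 1], "yaw": 0}, {"delta_pos": [0, 0, 1], "yaw": 0}, {"delta_pos": [0, 0, 1], "yaw": 0}, {"delta_pos": [0, 0, 3], "yaw": 0}, {"delta_pos": [0, 0, 8], "yaw": 0}, {"delta_pos": [0, 0, 20], "yaw": 0}, {"delta_pos": [0, 0, 30], "yaw": 0}, {"delta_pos": [0, 0, 40], "yaw": 0}, {"delta_pos": [0, 0, 40], "yaw": 0}, {"delta_pos": [0, 30, 20], "yaw": 0}, {"delta_pos": [0, 40, 0], "yaw": 0}, {"delta_pos": [0, 40, 0], "yaw": 0}]}}

```text
time: 15.58
position: [0.4142, -0.193, 0.2827]
tcp_rot: [0.001, 0.179, 0.984, 0.0]
force: [0.3, -0.1, -0.7]
opening: -0.0004
```

{"op": "arm_command", "data": {"plan": [{"delta_pos": [0, 40, 0], "yaw": 0}, {"delta_pos": [0, 40, 0], "yaw": 0}, {"delta_pos": [0, 40, 0], "yaw": 0}, {"delta_pos": [0, 40, 0], "yaw": 0}, {"delta_pos": [0, 20, 0], "yaw": 0}, {"delta_pos": [0, 0, 0], "yaw": 0}, {"delta_pos": [0, 0, 0], "yaw": 0}, {"delta_pos": [0, 0, 0], "yaw": 0}]}}

```text
time: 16.58
position: [0.4141, -0.0153, 0.282]
tcp_rot: [0.0, 0.18, 0.984, -0.0]
force: [-0.5, 0.2, -0.6]
opening: 0.0001
```

Run:
```python
from lid import *
s=get_state();print(s['time'],s['position'],s['force'])
snap('scene','s13');lid('s13',(425,455,195,220));snap('top','t13')
q=cv2.imread('pics/s13.png');cv2.imwrite('pics/s13z.png',cv2.resize(q[130:310,310:520],None,fx=3.3,fy=3.3))
P,p=world('t13')
for u,v in((405,245),(406,246),(369,232)):print(P[v,u])
```

```text
16.575 [ 0.4141452  -0.01527722  0.28198047] [-0.48354761  0.19074802 -0.55282035]
s13 610 n [0.00698158 0.01064378 0.99991898] angle from vertical 0.01272953699400389 med [ 0.54960042 -0.33998083  0.16451123] rms 0.000608944463294296
[ 0.41701436 -0.30018685  0.11267255]
[ 0.41400834 -0.30225937  0.11537903]
[ 0.45650079 -0.19696494  0.11378724]
```

View pics/s13z.png

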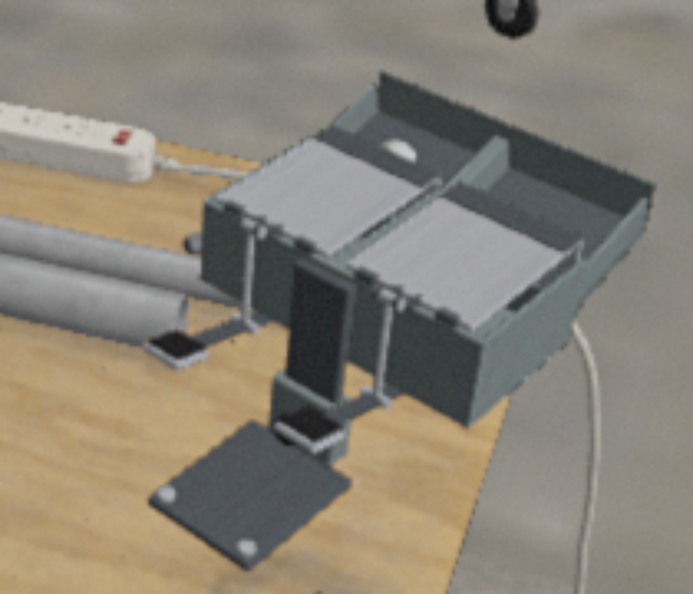

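View pics/t13.png

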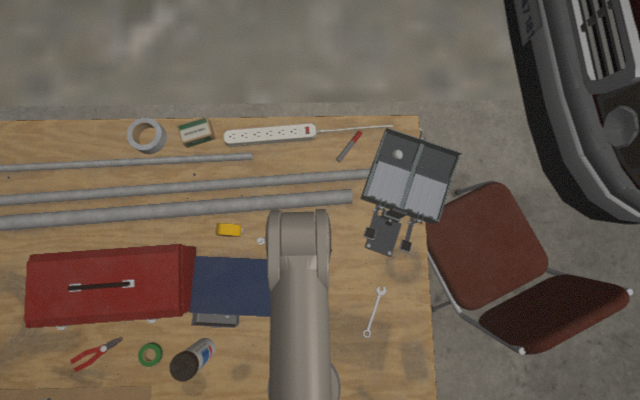

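The right lid is shut (same plane and height as at the start), the right chute is empty, the ball is still on the left chute, and the arm is clear.

```bash
python3 -c "
from h import *
print(hand_in())"
```

```text
the job is handed in; nothing more can be done
None
```

The bar is in the bin, its lid is shut, and I handed the job in at about 16.7 s on the robot's clock. The bar was in the right lane, so I pressed only the right paddle with the closed fingertips.

- **Pressing:** the paddle reached its stop with the lid at about 0.93 rad. The force rose to about 3.5 N and the last step stalled, so I stopped there, well under the 25 N limit.
- **Bar:** I held the paddle down until the right chute was seen empty. The bar was not seen in the pocket itself, because the lid and arm hid it.
- **Closing:** I raised the paddle at about 16 mm/s, slowing to 8 mm/s near the end. That let the lid down at roughly 0.3 rad/s, then slower. I then lifted straight off and moved clear.

**Last checks:**
- The right lid plane reads 0.013 rad tilt at 164.5 mm, against 0.009 rad at 164.6 mm before the start, so it is shut.
- The right pad is back at its rest height.
- The ball is still on the left chute and the left lid is shut.
- The tape measure and bolt look unmoved. The coupling was hidden by the arm in the last top view, but the tool passed well above everything standing on that side.

**One disagreement:** the force while the paddle was moving read only 1–2 N, not the stated 2–5 N. The readings scatter by about 1 N, so I judged the stop by the jump in force, the stalled step and the lid angle together.

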